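# Park the medicine tray and lock it on its rail with the spring clip

## Task

Slide the loaded acrylic tray along its chrome rail to the left as far as it goes, up against the left end bracket, then push the loose black spring clip, mouth first, sideways onto the rail groove right beside the tray's right-hand end until it snaps fully home, so that the tray cannot slide back. The vial and the dose cup must stay standing in the tray, and everything else in the drawer is left where it is.

Things in the scene. Friction and masses are not known exactly. Their poses are not given: they have to be found in the camera images.
- rail: chrome slide rail, 21 mm diameter, level, 330 mm long between two end brackets (36 mm across, 38 mm high); fixed, in another place and yaw each time. Origin on the drawer floor (z = 0), under the rail's middle. x level, across the rail, away from the robot; y along the rail to the left; z up. Rail axis 19 mm above the floor.
- tray (a joint): slide of the clear acrylic tray along the rail: 0 = against the right-hand bracket, 0.160 m = against the left-hand one; grows to the left. Friction about 2 N; stays where it is left. With the tray parked at the left its right end is 15 mm left of groove. While not parked it may cover that groove.
- tray_end (a point): middle of the outside of the tray's right-hand end wall, 30 mm above the drawer floor: a free place to push the tray left. Axes as rail. The tray is 170 mm along the rail and 112 mm deep; it lies behind the rail, from 22 to 134 mm beyond the rail axis. Walls 4 mm thick, 14 to 46 mm above the floor. The right-hand bracket stands only at the rail, not behind this wall.
- tray_floor (a point): middle of the tray's inner floor (104 x 162 mm inside), 17.5 mm above the drawer floor, 78 mm beyond the rail axis; axes as rail. Two grey bearing blocks (38 x 32 mm, top 40 mm above the drawer floor) carry the tray on the rail, flush with its two ends.
- groove (a point): the groove to use: its centre on the rail axis, 19 mm above the drawer floor. Axes as rail. It is 14 mm in diameter and 28 mm long along the rail, between full 21 mm rail.
- far_groove (a point): a like groove, 90 mm farther right, not to be used: there the clip would leave the tray free to slide. Two more like grooves, 40 and 130 mm left of groove, lie at the tray's bearing blocks once it is parked.
- clip: open spring clip, 93 mm long, about 95 g, lying flat on its foot on the robot side of the rail, mouth within 0.55 rad of facing it. Origin on its underside; x points out of the mouth, z up. Black foot 24 mm wide, 11 mm thick, to x = 30 mm, then a point at x = 42 mm; above it a 24 mm high body to x = 14 mm. It is pushed on level, flat on the floor: foot under the groove, leaf over it.
- clip_back (a point): middle of the flat back of the clip's black thumb block, 44 mm behind the clip's origin, 17 mm above its underside; axes as clip. The block is 30 mm long (x), 30 mm wide (y) and 34 mm high: push on its back, or grasp it from above across its sides.
- clip_mouth (a point): centre of the clip's mouth, 22 mm ahead of the clip's origin, 19 mm above its underside; axes as clip. It lies on groove, within 2 mm, when the clip is home. The clip is 4 mm narrower than the groove; the foot's point helps to centre it.
- clip_leaf (a joint): steel leaf over the clip's mouth, 24 mm wide, lip 31 mm and upturned tip 49 mm ahead of the clip's origin, 32 mm high. 0 rad = closed (lying free, or home), up to 0.125 while the lip rides over the groove. It meets the groove about 17 mm short of home; some 6 to 12 N of level push snap it on, then the clip stops against the shaft.
- vial: brown glass vial with white cap, 38 mm diameter, 84 mm high, about 100 g, standing in the left half of the tray. Origin: centre of its underside, z up. Must stay standing in the tray.
- cup: white ceramic dose cup, 50 mm diameter at the rim, 45 mm high, 90 g, standing in the right half of the tray. Origin: centre of its underside, z up. Must stay standing in the tray.
- carton: bystander: flat paper carton 50 x 120 x 24 mm lying to the left. Origin: centre of its underside.
- dish: bystander: steel bowl, 100 mm diameter, 32 mm high, to the right. Origin: centre of its underside.
- cutter: bystander: tablet cutter, white and clear, 85 x 42 x 28 mm, far left. Origin: centre of its underside.
- keys: bystander: brass key on a flat steel fob, 112 mm long, 6 mm high, lying to the right. Origin: on its underside, near its middle.
- mixture: bystander: tall brown bottle, 58 mm diameter, 125 mm high, far left. Origin: centre of its underside.
- jar: bystander: white jar, 56 mm diameter, 65 mm high, to the right. Origin: centre of its underside.

How it is judged:
On the way, in this order (a step that is already met when the one before it is completed fails the run):
1. the tray is slid against the left-hand end bracket (value of joint tray above 0.155 m), for 0.2 s.
2. the clip is snapped home in the groove beside the tray (value of joint tray above 0.155 m and x of clip_mouth in the frame of groove between -0.004 and 0.004 m and y of clip_mouth in the frame of groove between -0.005 and 0.005 m and z of clip_mouth in the frame of groove between -0.004 and 0.004 m and angle between the x axis of clip and the x axis of groove, either way round below 0.15 rad and value of joint clip_leaf below 0.04 rad), for 0.2 s.
At the end, for the whole second after the job is handed in: The tray is within 5 mm of its left end; the clip sits in the groove beside it, mouth centre within 4 mm across, 5 mm along and 4 mm in height of the groove's centre, square within 0.15 rad, its leaf closed (under 0.04 rad); vial and cup stand upright (within 0.2 rad) on the tray floor; all at rest (all of step 2 and angle between each of vial, cup's own z axis and vertical below 0.2 rad and x of vial in the frame of tray_floor between -0.056 and 0.056 m and y of vial in the frame of tray_floor between -0.085 and 0.085 m and z of vial in the frame of tray_floor between -0.006 and 0.01 m and x of cup in the frame of tray_floor between -0.056 and 0.056 m and y of cup in the frame of tray_floor between -0.085 and 0.085 m and z of cup in the frame of tray_floor between -0.006 and 0.01 m and linear speed of each of clip, vial, cup below 0.02 m/s); the robot touches nothing.
It fails at once if the vial or the cup tips over (angle between any of vial, cup's own z axis and vertical above 0.6 rad).
It fails at once if a bystander is shifted by more than 30 mm (distance of any of carton, dish, cutter, keys, mixture, jar from where it was at the start of the episode above 0.03 m).
It also fails if it takes over 61 s, if anything falls off the work surface, if the arm or the gripper's body presses on something with over 40 N, if the wrist force passes 120 N, or if a joint passes its speed limit or range.

## Robot

A 6-joint arm with a two-finger parallel gripper is mounted at the origin on the work surface. World frame = base frame: x ahead of the robot, y to its left, z up, the work surface at z = 0. Lengths are in m, angles in rad, forces in N, time in s.
With the tool pointing down it reaches from about 0.425 to 0.95 m from the base axis. Payload 3.5 kg.
Tool frame: the origin (TCP) lies at the centre of the arm's flange, where the gripper is bolted on; the fingertips stand 173 mm ahead of it and the grasp point (between the pads) lies 155 mm ahead of it (ctrl.tcp_to_grasp is the distance from the TCP to the grasp point, in m); z points along the fingers, x is the direction in which the jaws open and shut, and the axes are right-handed (so a half turn about z gives the same grasp; the last joint's range is limited). The gripper opens to 85 mm and grips with 20 to 120 N. Pads are 22 mm wide; open, the fingers measure 114 mm over their backs; the gripper's body (76 mm by 85 mm) begins 54 mm behind the grasp point. The pads swing forward as they close: fully open they stand 13 mm farther back than shut.
Start: joints at [-1.436, 0.286, 1.577, -0, 1.279, -0.15], TCP at [0.19, -0.648, 0.405] pointing down, gripper open.
Joint ranges: [-2.77, 2.77], [-0.9, 2.22], [0.21, 2.48], [-1.53, 4.67], [0.24, 2.81], [-2.84, 2.84]. Speed limits (rad/s): [2.79, 2.79, 3.14, 3.14, 3.14, 3.14].

## Interface

Orientations are given as a unit quaternion [x, y, z, w].
In Python, from plant import readout, imaging, ctrl, spotter gives the robot as it stands.
- The arm moves only by the tool apply_moves, never from a script. Its argument "steps" is a list of rows, each an object of numbers: "tx", "ty", "tz": the shift along the tool's x, y, z in mm; "wx", "wy", "wz": the turn, a rotation vector about the tool's x, y, z in rad. In form: [{"tx": .., "ty": .., "tz": .., "wx": .., "wy": .., "wz": ..}, ...]. A call has 1 to 12 rows; each row is the pose to reach, as a shift and turn from the pose commanded when the call began, along the tool's axes at that moment; what a row does not reach only later rows make up. A row lasts 1/10 s, in which the tool goes at most 50 mm and 8.59 degrees, less where a joint would pass 70% of its speed; a pose out of reach is approached as far as the arm can. A call with a gripper value outside its range is refused whole. "hand" is the opening, from 0 (shut) to 1 (fully open), set as the call begins (left out, the last holds). The fingers move at their own pace and stop on an object; "force" is the grip in N (left out, the last holds). Time passes only in rows, so rows that repeat a pose let the fingers close. It gives the time, the measured TCP pose, the force and the opening at its end, in the units of the state.
- readout.get_state(): the state, without advancing time (a new reading comes with each control period).
- imaging.read_camera(name): name is "scene" or "top" or "wrist"; returns a dict with "img" (480x640x3 uint8, red, green, blue), "vfov" (degrees; the focal length in pixels is half the picture's height over the tangent of half this angle, whatever the lens; pixels are square), "cx", "cy" (the principal point, pixels), "k1" (the pictures are not rectified: a ray, as slopes to the right and down, at radius r is drawn at 1 + k1 r^2 times it, then the intrinsics apply), "R" (3x3) and "t" (3): a world point X has camera coordinates R X + t; the wrist camera has in their place "tool_from_camera" (4x4, takes a point from camera to tool coordinates, whose origin is the TCP and whose axes are the tool frame's). Camera axes: x right, y down, z forward; pixel columns grow to the right and rows downward; lengths in m; the calibration is good to about 2 mm. A picture is of the moment at which its call begins: read the wrist's pose just before it. There is no depth.
- ctrl.sign_off(): hands the job in, once; it reports no verdict.
Trained networks look in the newest picture that a camera, given by its name, has taken for a name from the list of things; names that differ only in an ending like _2 or _b are one class to them, and where a whole thing is asked for, a point or a joint stands for the part that bears it (a point fixed in the world has none). Each returns a list of dicts, best first, with "confidence" (0 to 1); they miss things now and then, are a little off and sometimes report something else, mostly with a low value. They report only what shows in the picture. A call takes as long as a camera call.
- spotter.trace(camera, label): "region" (480x640 bool, what is visible of it) and "uv" ([column, row] in pixels, amid what is visible of it).
The state is a dict: "time": time; "qpos": joint angles; "dq": joint speeds; "joint_efforts": joint torques, N m; "eef_pos": TCP position; "tcp_rot": TCP orientation; "contact_force": force on the tool from outside, world axes, zero at the start; "wrist_torque": the same for the moment, N m; "opening": opening from 0.0 (shut) to 1.0 (fully open).
Only numpy, scipy, OpenCV 4.12 (cv2) and the standard library are available. Lean on these libraries where they do the work, as an engineer would, in place of code of your own. Each camera call takes 0.05 s, during which the arm holds its last target.

## Working session

There is one attempt and no reset: what is moved stays moved. The work goes in short steps, Python scripts to look and compute and a tool call to move; the robot and the scene stay as the last step left them, time stands still between calls to the robot, and variables do not carry over. Pictures are saved under pics/ and viewed, and the job is handed in when it is done.

Besides the shell and the picture viewer there is one more tool, called after "Request:" in YAML: its name, and indented under it one key for each argument. apply_moves: Moves the arm, as the interface text tells. Its arguments: {"type":"object","properties":{"steps":{"type":"array","items":{"type":"object","properties":{"tx":{"type":"number"},"ty":{"type":"number"},"tz":{"type":"number"},"wx":{"type":"number"},"wy":{"type":"number"},"wz":{"type":"number"}}}},"hand":{"type":"number"},"force":{"type":"number"}},"required":["steps"]}

```bash
ls; mkdir -p pics
cat > h.py <<'E'
import numpy as np, cv2
from plant import readout, imaging, ctrl, spotter
from scipy.spatial.transform import Rotation as Ro
def cam(n):
    s=readout.get_state(); c=imaging.read_camera(n)
    if n=="wrist":
        T=np.eye(4);T[:3,:3]=Ro.from_quat(s['tcp_rot']).as_matrix();T[:3,3]=s['eef_pos']
        M=np.linalg.inv(T@np.array(c['tool_from_camera'])); c['R']=M[:3,:3];c['t']=M[:3,3]
    c['R']=np.array(c['R']);c['t']=np.array(c['t'])
    c['f']=240/np.tan(np.radians(c['vfov'])/2)
    return c
def proj(c,X):
    P=np.atleast_2d(X)@c['R'].T+c['t'];s=P[:,:2]/P[:,2:];r2=(s**2).sum(1,keepdims=True)
    return s*(1+c['k1']*r2)*c['f']+[c['cx'],c['cy']]
def back(c,uv,z):
    d=(np.atleast_2d(uv).astype(float)-[c['cx'],c['cy']])/c['f'];s=d.copy()
    for _ in range(30): s=d/(1+c['k1']*(s**2).sum(1,keepdims=True))
    D=np.c_[s,np.ones(len(s))]@c['R'];C=-c['R'].T@c['t']
    return C+D*((z-C[2])/D[:,2])[:,None]
def save(c,n): cv2.imwrite('pics/'+n+'.png',cv2.cvtColor(c['img'],cv2.COLOR_RGB2BGR))
E
python3 - <<'E'
from h import *
print(readout.get_state())
for n in ["scene","top","wrist"]:
    c=cam(n);save(c,n+"0")
    print(n,c['f'],c['k1'],(-c['R'].T@c['t']).round(3))
    for l in ["rail","tray","clip","clip_back","clip_leaf","vial","cup","carton","dish","keys","jar","tray_end"]:
        try:
            r=spotter.trace(n,l)
            print(l,[(round(x['confidence'],2),np.round(x['uv']),int(x['region'].sum())) for x in r[:2]])
        except Exception as e: print(l,e)
E
```

```text
pics
{'time': 0.0, 'qpos': array([-1.43600526e+00,  2.87214234e-01,  1.57825878e+00, -3.72329372e-05,
        1.27857588e+00, -1.49983159e-01]), 'dq': array([ 5.26575625e-04, -1.31396340e-05,  6.11818651e-04,  2.11488467e-03,
       -1.42057512e-03,  3.99050325e-04]), 'joint_efforts': array([-6.40287799e-04, -4.05986559e+01, -2.92624193e+01, -2.16572307e-04,
        5.87431190e-03, -5.71664060e-06]), 'eef_pos': array([ 0.18963556, -0.64753718,  0.40327   ]), 'tcp_rot': array([ 0.80029656, -0.59960312, -0.00087449, -0.00086248]), 'contact_force': array([ 0.58743904, -0.28457774,  0.0389247 ]), 'wrist_torque': array([ 0.0042439 , -0.02483205, -0.01636892]), 'opening': 1.0012220852111557}
scene 507.0607002735639 -0.1058102282828511 [ 1.247 -0.582  0.761]
rail [(0.72, array([356., 288.]), 4804)]
tray []
clip [(0.73, array([355., 289.]), 4784), (0.65, array([327., 243.]), 495)]
clip_back [(0.71, array([366., 268.]), 538), (0.57, array([329., 243.]), 510)]
clip_leaf [(0.75, array([332., 240.]), 167)]
vial [(0.78, array([366., 266.]), 562), (0.6, array([354., 292.]), 3175)]
cup [(0.78, arra
[... 447 characters left out ...]

clip [(0.81, array([295., 272.]), 534)]
clip_back [(0.69, array([327., 190.]), 4180), (0.56, array([294., 275.]), 553)]
clip_leaf [(0.71, array([296., 265.]), 289)]
vial [(0.59, array([310., 202.]), 326)]
cup [(0.65, array([335., 198.]), 462), (0.65, array([319., 205.]), 6459)]
carton [(0.64, array([172., 287.]), 1400)]
dish [(0.65, array([502., 289.]), 1703)]
keys [(0.89, array([438., 320.]), 491)]
jar [(0.84, array([511., 222.]), 785), (0.56, array([174., 287.]), 1489)]
tray_end [(0.59, array([324., 193.]), 4022)]
wrist 430.2148094820988 -0.08857476931520135 [ 0.256 -0.628  0.374]
rail []
tray []
clip []
clip_back []
clip_leaf []
vial []
cup []
carton []
dish []
keys []
jar []
tray_end []
```

View pics/top0.png

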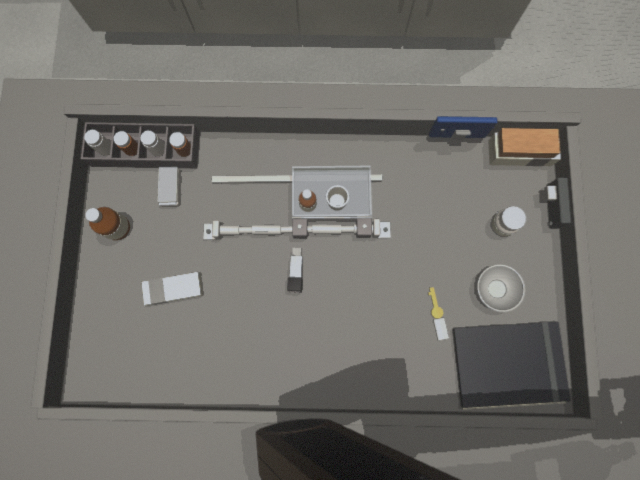

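View pics/scene0.png

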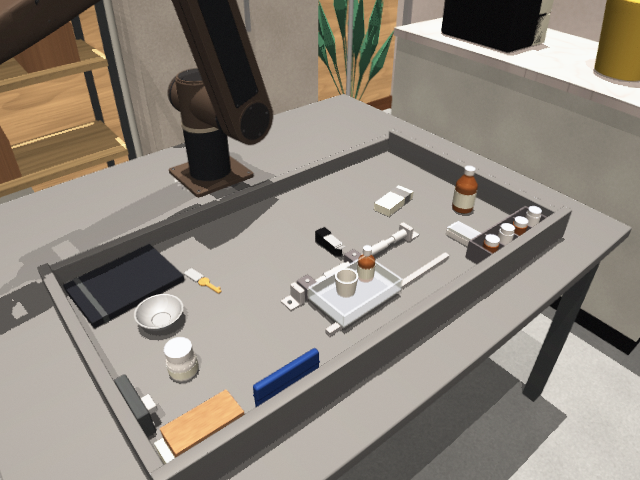

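Run:
```python
import cv2
a=cv2.imread('pics/top0.png')[150:310,220:420]
cv2.imwrite('pics/top0c.png',cv2.resize(a,(750,600),interpolation=cv2.INTER_CUBIC))
a=cv2.imread('pics/scene0.png')[210:360,260:460]
cv2.imwrite('pics/scene0c.png',cv2.resize(a,(800,600),interpolation=cv2.INTER_CUBIC))
```

```text
(no output)
```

View pics/top0c.png

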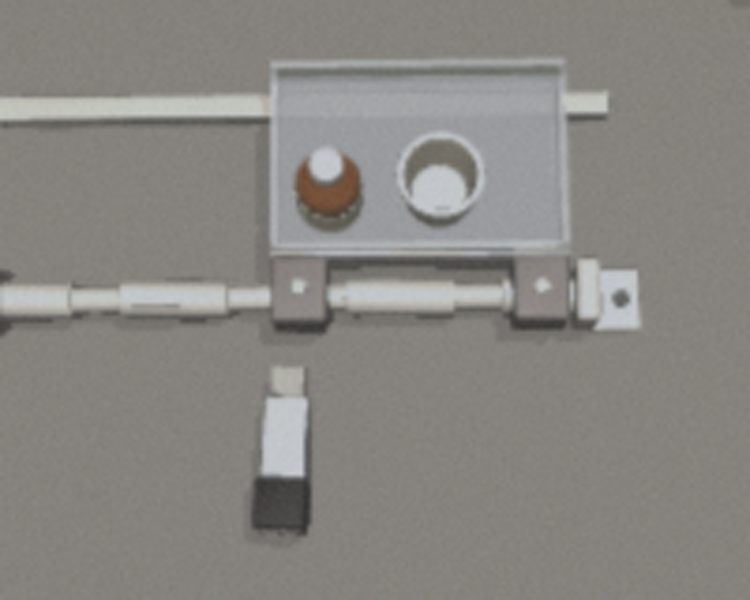

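View pics/scene0c.png

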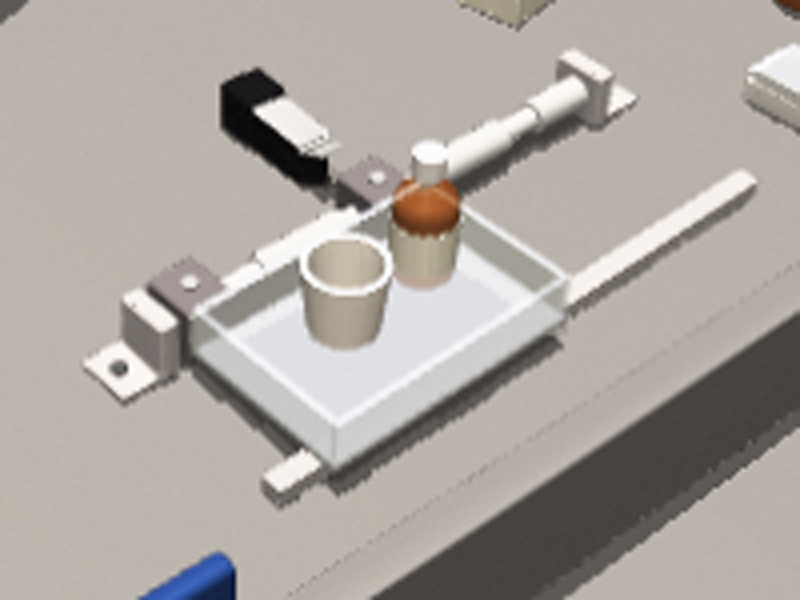

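The top view shows the tray near the right bracket, with its blocks at about (300,229) and (364,227). The brackets are at about (215,230) and (377,228), and the clip's thumb block is at about (294,284) with its mouth up towards the rail. The tray's right end wall at about (371,192) is free. Next I'll fit the rail and clip geometry.

```bash
cat > geo.py <<'E'
from h import *
def rail_edges(o,yaw,y0=0.0):
    Rz=np.array([[np.cos(yaw),-np.sin(yaw),0],[np.sin(yaw),np.cos(yaw),0],[0,0,1]])
    return lambda P: np.array(P)@Rz.T+np.array([o[0],o[1],0])
def box(x0,x1,y0,y1,z):
    return [[x0,y0,z],[x1,y0,z],[x1,y1,z],[x0,y1,z]]
def overlay(c,W,polys,crop,size,name):
    x0,y0,x1,y1=crop;a=cv2.cvtColor(c['img'],cv2.COLOR_RGB2BGR)[y0:y1,x0:x1]
    s=size/(x1-x0);a=cv2.resize(a,None,fx=s,fy=s,interpolation=cv2.INTER_CUBIC)
    for P,col in polys:
        uv=((proj(c,P)-[x0,y0]+0.5)*s).astype(np.int32)
        cv2.polylines(a,[uv.reshape(-1,1,2)],True,col,1,cv2.LINE_AA)
    cv2.imwrite('pics/'+name+'.png',a)
E
python3 - <<'E'
from geo import *
c=cam("top")
k=200/750
pt=lambda x,y:[220+x*k-.5,150+y*k-.5]
# tray wall top corners z=.046 (outer), FL,FR,RR,RL
t=back(c,[pt(271,248),pt(570,248),pt(566,62),pt(271,62)],.046);print(t.round(4))
# blocks top z=.04
b=back(c,[pt(300,285),pt(543,286)],.04);print(b.round(4))
# clip block
b=back(c,[pt(256,478),pt(309,477)],.034);print(b.round(4))
b=back(c,[pt(306,528),pt(252,526)],.034);print(b.round(4))
print('leaf tip',back(c,[pt(288,368)],.034).round(4))
a=cv2.cvtColor(c['img'],cv2.COLOR_RGB2BGR)[200:260,190:400]
cv2.imwrite('pics/rail0.png',cv2.resize(a,None,fx=3.8,fy=3.8,interpolation=cv2.INTER_CUBIC))
r=spotter.trace("top","carton")
E
```

```text
[[ 0.6194  0.0584  0.046 ]
 [ 0.6224 -0.1107  0.046 ]
 [ 0.7328 -0.1085  0.046 ]
 [ 0.7298  0.0618  0.046 ]]
[[ 0.5996  0.0418  0.04  ]
 [ 0.6015 -0.096   0.04  ]]
[[0.4901 0.0636 0.034 ]
 [0.4912 0.034  0.034 ]]
[[0.4627 0.035  0.034 ]
 [0.4633 0.065  0.034 ]]
leaf tip [[0.5528 0.0476 0.034 ]]
```

View pics/rail0.png

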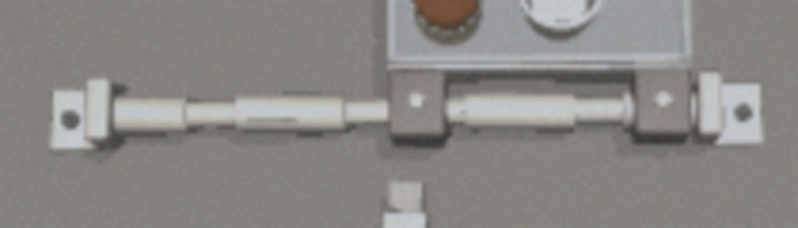

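Run:
```python
from geo import *
c=cam("top")
pt=lambda x,y:[190+x/3.8-.5,200+y/3.8-.5]
L=back(c,[pt(109,80),pt(109,139),pt(700,72),pt(700,133)],.038);print(L.round(4))
m=(L[0]+L[1])/2; n=(L[2]+L[3])/2; d=m-n; print(np.linalg.norm(d[:2]))
yaw=np.arctan2(-d[0],d[1]); o=(m+n)/2; print('yaw',yaw,o)
ry=np.array([-np.sin(yaw),np.cos(yaw)]);
W=rail_edges(o,yaw)
tq=0.0085
polys=[(W(box(-.018,.018,165,165,.038)),(0,0,255))]
polys=[(W([[-.018,s*.165,.038],[.018,s*.165,.038]]),(0,0,255)) for s in(1,-1)]
for g in(-.11,-.02,.02,.11): polys+=[(W(box(-.007,.007,g-.014,g+.014,.019)),(0,255,0))]
for tv in(0.0,0.01): polys+=[(W(box(.022,.134,-.165+tv,.005+tv,.046)),(255,0,0) if tv==0 else (255,255,0))]
overlay(c,W,polys,(190,150,400,260),800,'ov1')
```

```text
[[ 0.6077  0.2158  0.038 ]
 [ 0.5739  0.2138  0.038 ]
 [ 0.6183 -0.1162  0.038 ]
 [ 0.5833 -0.1161  0.038 ]]
0.3310624169413495
yaw 0.030126161886532325 [0.59581945 0.04929862 0.038     ]
```

View pics/ov1.png

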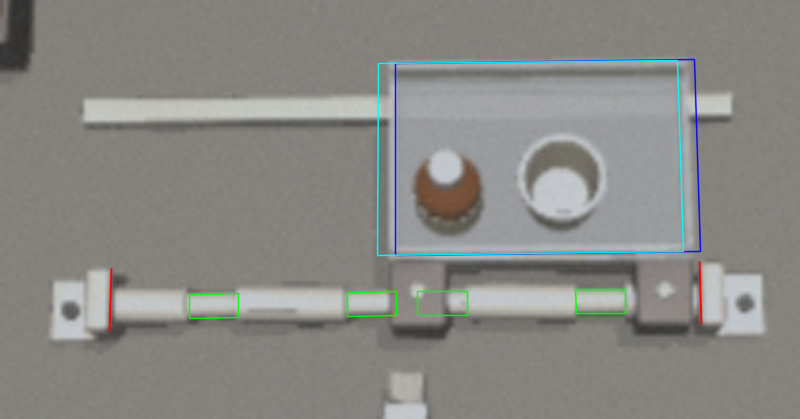

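```bash
cat > go.py <<'E'
from h import *
def delta(p,ang):  # target TCP pos, world angle of tool x (tool down)
    s=readout.get_state();R=Ro.from_quat(s['tcp_rot']);
    T=Ro.from_matrix(np.array([[np.cos(ang),np.sin(ang),0],[np.sin(ang),-np.cos(ang),0],[0,0,-1.]]))
    d=R.inv().apply(np.array(p)-s['eef_pos'])*1000
    print('t',s['time'],'pos',s['eef_pos'].round(4),'d',d.round(1),'w',(R.inv()*T).as_rotvec().round(4),'F',s['contact_force'].round(1),'open',round(s['opening'],2))
E
python3 - <<'E'
from go import *
delta([.669,-.165,.30],-1.551)
E
```

```text
t 2.1 pos [ 0.1897 -0.6478  0.4047] d [-328.7 -595.7  104.7] w [0.    0.    0.265] F [-1.4  0.4  0.4] open 1.0
```

Request:
apply_moves:
  steps:
    - {"tx":-329,"ty":-596,"tz":60,"wz":0.265}
    - {"tx":-329,"ty":-596,"tz":60,"wz":0.265}
    - {"tx":-329,"ty":-596,"tz":60,"wz":0.265}
    - {"tx":-329,"ty":-596,"tz":60,"wz":0.265}
    - {"tx":-329,"ty":-596,"tz":60,"wz":0.265}
    - {"tx":-329,"ty":-596,"tz":60,"wz":0.265}
    - {"tx":-329,"ty":-596,"tz":60,"wz":0.265}
    - {"tx":-329,"ty":-596,"tz":60,"wz":0.265}
    - {"tx":-329,"ty":-596,"tz":60,"wz":0.265}
    - {"tx":-329,"ty":-596,"tz":60,"wz":0.265}
    - {"tx":-329,"ty":-596,"tz":60,"wz":0.265}
    - {"tx":-329,"ty":-596,"tz":60,"wz":0.265}
  hand: 0

```text
$.steps[0]: bad value
```

Run:
```python
from go import *
delta([.669,-.165,.193],-1.551)
```

```text
t 2.1 pos [ 0.1897 -0.6478  0.4047] d [-328.7 -595.7  211.7] w [0.    0.    0.265] F [-1.4  0.4  0.4] open 1.0
```

Request:
apply_moves:
  steps:
    - {"tx":-24,"ty":-44,"tz":0,"wx":0,"wy":0,"wz":0.1}
    - {"tx":-48,"ty":-88,"tz":0,"wx":0,"wy":0,"wz":0.2}
    - {"tx":-72,"ty":-132,"tz":0,"wx":0,"wy":0,"wz":0.265}
    - {"tx":-96,"ty":-176,"tz":0,"wx":0,"wy":0,"wz":0.265}
    - {"tx":-120,"ty":-220,"tz":0,"wx":0,"wy":0,"wz":0.265}
    - {"tx":-144,"ty":-264,"tz":0,"wx":0,"wy":0,"wz":0.265}
    - {"tx":-168,"ty":-308,"tz":0,"wx":0,"wy":0,"wz":0.265}
    - {"tx":-192,"ty":-350,"tz":0,"wx":0,"wy":0,"wz":0.265}
    - {"tx":-216,"ty":-392,"tz":0,"wx":0,"wy":0,"wz":0.265}
    - {"tx":-240,"ty":-436,"tz":0,"wx":0,"wy":0,"wz":0.265}
    - {"tx":-264,"ty":-480,"tz":0,"wx":0,"wy":0,"wz":0.265}
    - {"tx":-288,"ty":-520,"tz":0,"wx":0,"wy":0,"wz":0.265}
  hand: 0

```text
time: 3.3
eef_pos: [0.6091, -0.2235, 0.405]
tcp_rot: [0.714, -0.7, 0.0, -0.0]
contact_force: [0.3, -1.0, 0.5]
opening: -0.003
```

Run:
```python
from go import *
delta([.669,-.165,.193],-1.551)
```

```text
t 3.3 pos [ 0.6091 -0.2235  0.405 ] d [-57.3 -60.9 212. ] w [-0.0007 -0.0004  0.0004] F [ 0.3 -1.   0.5] open -0.0
```

Request:
apply_moves:
  steps:
    - {"tx":-28,"ty":-30,"tz":20,"wx":0,"wy":0,"wz":0}
    - {"tx":-57,"ty":-61,"tz":50,"wx":0,"wy":0,"wz":0}
    - {"tx":-57,"ty":-61,"tz":95,"wx":0,"wy":0,"wz":0}
    - {"tx":-57,"ty":-61,"tz":140,"wx":0,"wy":0,"wz":0}
    - {"tx":-57,"ty":-61,"tz":180,"wx":0,"wy":0,"wz":0}
    - {"tx":-57,"ty":-61,"tz":204,"wx":0,"wy":0,"wz":0}
    - {"tx":-57,"ty":-61,"tz":210,"wx":0,"wy":0,"wz":0}
    - {"tx":-57,"ty":-61,"tz":210,"wx":0,"wy":0,"wz":0}

```text
time: 4.1
eef_pos: [0.6675, -0.167, 0.1938]
tcp_rot: [0.714, -0.7, -0.001, 0.0]
contact_force: [-0.2, -0.2, 0.2]
opening: -0.0
```

Run:
```python
from go import *
delta([.669,-.165,.193],-1.551)
c=cam("wrist");save(c,"w1")
```

```text
t 4.1 pos [ 0.6675 -0.167   0.1938] d [-2.  -1.5  0.8] w [ 0.0017  0.0008 -0.0001] F [-0.2 -0.2  0.2] open -0.0
```

View pics/w1.png

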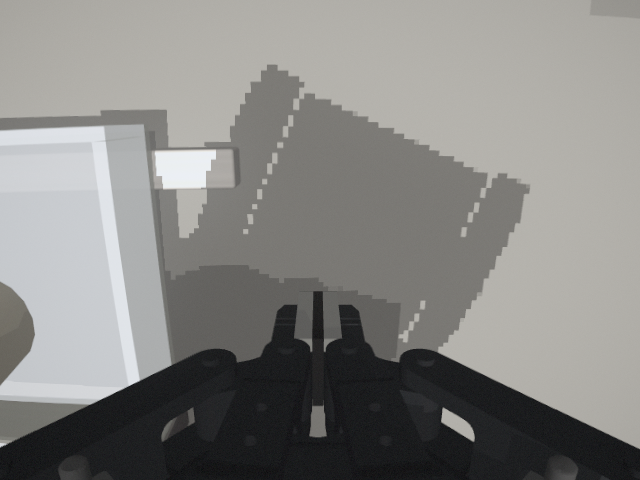

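Request:
apply_moves:
  steps:
    - {"tx":-15,"ty":0,"tz":0,"wx":0,"wy":0,"wz":0}
    - {"tx":-28,"ty":0,"tz":0,"wx":0,"wy":0,"wz":0}
    - {"tx":-34,"ty":0,"tz":0,"wx":0,"wy":0,"wz":0}
    - {"tx":-38,"ty":0,"tz":0,"wx":0,"wy":0,"wz":0}
    - {"tx":-42,"ty":0,"tz":0,"wx":0,"wy":0,"wz":0}
    - {"tx":-46,"ty":0,"tz":0,"wx":0,"wy":0,"wz":0}
    - {"tx":-50,"ty":0,"tz":0,"wx":0,"wy":0,"wz":0}
    - {"tx":-54,"ty":0,"tz":0,"wx":0,"wy":0,"wz":0}
    - {"tx":-60,"ty":0,"tz":0,"wx":0,"wy":0,"wz":0}
    - {"tx":-67,"ty":0,"tz":0,"wx":0,"wy":0,"wz":0}
    - {"tx":-75,"ty":0,"tz":0,"wx":0,"wy":0,"wz":0}
    - {"tx":-83,"ty":0,"tz":0,"wx":0,"wy":0,"wz":0}

```text
time: 5.35
eef_pos: [0.666, -0.0834, 0.1948]
tcp_rot: [0.714, -0.7, 0.0, -0.0]
contact_force: [-0.6, -2.3, 1.6]
opening: -0.003
```

Request:
apply_moves:
  steps:
    - {"tx":-8,"ty":0,"tz":0,"wx":0,"wy":0,"wz":0}
    - {"tx":-16,"ty":0,"tz":0,"wx":0,"wy":0,"wz":0}
    - {"tx":-24,"ty":0,"tz":0,"wx":0,"wy":0,"wz":0}
    - {"tx":-32,"ty":0,"tz":0,"wx":0,"wy":0,"wz":0}
    - {"tx":-40,"ty":0,"tz":0,"wx":0,"wy":0,"wz":0}
    - {"tx":-48,"ty":0,"tz":0,"wx":0,"wy":0,"wz":0}
    - {"tx":-56,"ty":0,"tz":0,"wx":0,"wy":0,"wz":0}
    - {"tx":-64,"ty":0,"tz":0,"wx":0,"wy":0,"wz":0}
    - {"tx":-72,"ty":0,"tz":0,"wx":0,"wy":0,"wz":0}
    - {"tx":-80,"ty":0,"tz":0,"wx":0,"wy":0,"wz":0}
    - {"tx":-86,"ty":0,"tz":0,"wx":0,"wy":0,"wz":0}
    - {"tx":-90,"ty":0,"tz":0,"wx":0,"wy":0,"wz":0}

```text
time: 6.55
eef_pos: [0.6641, 0.0066, 0.1945]
tcp_rot: [0.714, -0.7, -0.0, 0.0]
contact_force: [-1.6, -2.6, 0.1]
opening: 0.0
```

Run:
```python
from geo import *
c=cam("top");s=readout.get_state();print(s['eef_pos'],s['contact_force'])
a=cv2.cvtColor(c['img'],cv2.COLOR_RGB2BGR)[150:260,190:400]
cv2.imwrite('pics/top2.png',cv2.resize(a,None,fx=3.8,fy=3.8,interpolation=cv2.INTER_CUBIC))
```

```text
[0.66410076 0.00707263 0.19445164] [-0.09693491  0.09992956 -1.09413701]
```

View pics/top2.png

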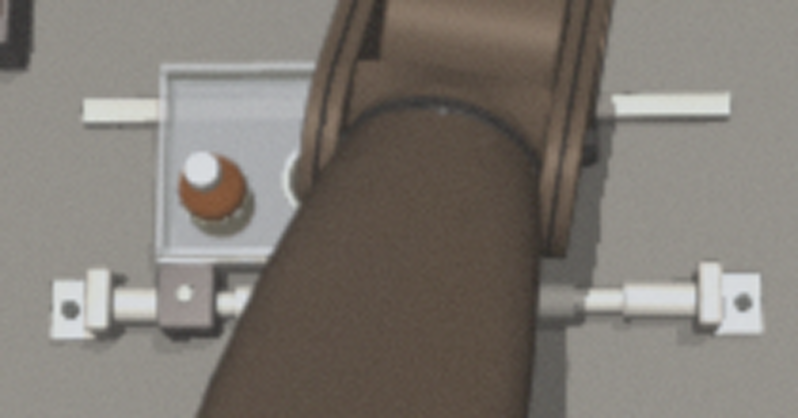

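Request:
apply_moves:
  steps:
    - {"tx":-4,"ty":0,"tz":0,"wx":0,"wy":0,"wz":0}
    - {"tx":-9,"ty":0,"tz":0,"wx":0,"wy":0,"wz":0}
    - {"tx":-14,"ty":0,"tz":0,"wx":0,"wy":0,"wz":0}
    - {"tx":-18,"ty":0,"tz":0,"wx":0,"wy":0,"wz":0}
    - {"tx":-21,"ty":0,"tz":0,"wx":0,"wy":0,"wz":0}
    - {"tx":-23,"ty":0,"tz":0,"wx":0,"wy":0,"wz":0}
    - {"tx":-25,"ty":0,"tz":0,"wx":0,"wy":0,"wz":0}
    - {"tx":-26,"ty":0,"tz":0,"wx":0,"wy":0,"wz":0}

```text
time: 7.4
eef_pos: [0.6637, 0.0321, 0.1946]
tcp_rot: [0.714, -0.7, -0.0, 0.0]
contact_force: [-1.4, -2.3, -0.9]
opening: -0.005
```

Request:
apply_moves:
  steps:
    - {"tx":-1,"ty":0,"tz":0,"wx":0,"wy":0,"wz":0}
    - {"tx":-2,"ty":0,"tz":0,"wx":0,"wy":0,"wz":0}
    - {"tx":-3,"ty":0,"tz":0,"wx":0,"wy":0,"wz":0}

```text
time: 7.7
eef_pos: [0.6637, 0.0338, 0.1947]
tcp_rot: [0.714, -0.7, 0.001, 0.001]
contact_force: [-1.5, -8.6, -2.2]
opening: 0.0
```

Request:
apply_moves:
  steps:
    - {"tx":-1,"ty":0,"tz":0,"wx":0,"wy":0,"wz":0}
    - {"tx":-1,"ty":0,"tz":0,"wx":0,"wy":0,"wz":0}
    - {"tx":-1,"ty":0,"tz":0,"wx":0,"wy":0,"wz":0}

```text
time: 8.0
eef_pos: [0.6638, 0.034, 0.1947]
tcp_rot: [0.714, -0.7, 0.001, 0.001]
contact_force: [-2.0, -8.9, -0.6]
opening: 0.001
```

Request:
apply_moves:
  steps:
    - {"tx":8,"ty":0,"tz":0,"wx":0,"wy":0,"wz":0}
    - {"tx":25,"ty":0,"tz":0,"wx":0,"wy":0,"wz":0}
    - {"tx":35,"ty":0,"tz":-30,"wx":0,"wy":0,"wz":0}
    - {"tx":35,"ty":0,"tz":-75,"wx":0,"wy":0,"wz":0}
    - {"tx":35,"ty":0,"tz":-120,"wx":0,"wy":0,"wz":0}
    - {"tx":20,"ty":45,"tz":-135,"wx":0,"wy":0,"wz":0}
    - {"tx":5,"ty":90,"tz":-135,"wx":0,"wy":0,"wz":0}
    - {"tx":-10,"ty":135,"tz":-135,"wx":0,"wy":0,"wz":0.05}
    - {"tx":-12,"ty":170,"tz":-135,"wx":0,"wy":0,"wz":0.05}
    - {"tx":-12,"ty":190,"tz":-135,"wx":0,"wy":0,"wz":0.05}
    - {"tx":-12,"ty":190,"tz":-135,"wx":0,"wy":0,"wz":0.05}
    - {"tx":-12,"ty":190,"tz":-135,"wx":0,"wy":0,"wz":0.05}
  hand: 1

```text
time: 9.2
eef_pos: [0.474, 0.044, 0.3308]
tcp_rot: [-0.696, 0.718, -0.001, 0.001]
contact_force: [-0.8, -0.7, 0.4]
opening: 1.0
```

Run:
```python
from go import *
delta([.478,.049,.177],-1.60)
c=cam("wrist");save(c,"w2")
np.savez('w2.npz',**{k:c[k] for k in('img','R','t','f','k1','cx','cy')})
for l in["clip","clip_back","clip_leaf","rail","tray"]:
    r=spotter.trace("wrist",l);print(l,[(round(x['confidence'],2),np.round(x['uv'])) for x in r[:2]])
```

```text
t 9.2 pos [0.474  0.044  0.3308] d [ -5.   -3.3 153.8] w [-0.0034  0.0006 -0.0015] F [-0.8 -0.7  0.4] open 1.0
clip [(0.94, array([307., 181.]))]
clip_back [(0.94, array([311., 182.]))]
clip_leaf [(0.97, array([307., 156.])), (0.44, array([308., 184.]))]
rail [(0.98, array([249.,  32.])), (0.45, array([97., 27.]))]
tray [(0.88, array([98., 26.]))]
```

View pics/w2.png

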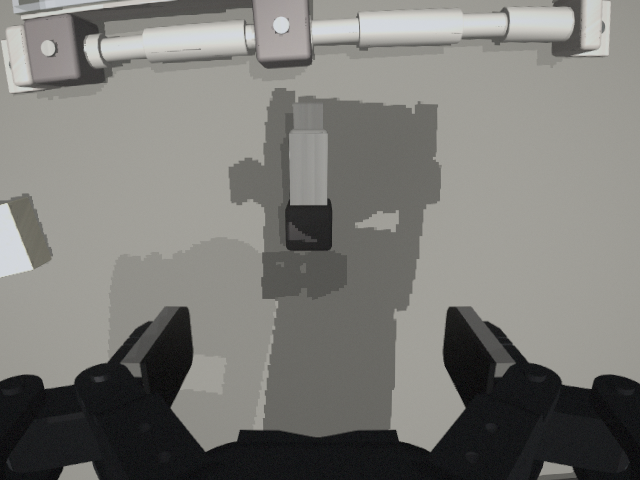

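Run:
```python
import cv2
a=cv2.imread('pics/w2.png')
cv2.imwrite('pics/w2a.png',cv2.resize(a[85:265,230:390],None,fx=3.3,fy=3.3,interpolation=cv2.INTER_CUBIC))
cv2.imwrite('pics/w2b.png',cv2.resize(a[0:80,240:520],None,fx=2.85,fy=2.85,interpolation=cv2.INTER_CUBIC))
```

```text
(no output)
```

View pics/w2a.png

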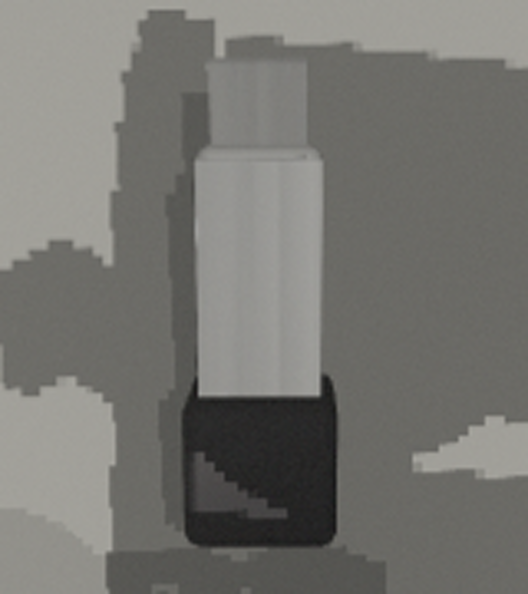

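View pics/w2b.png

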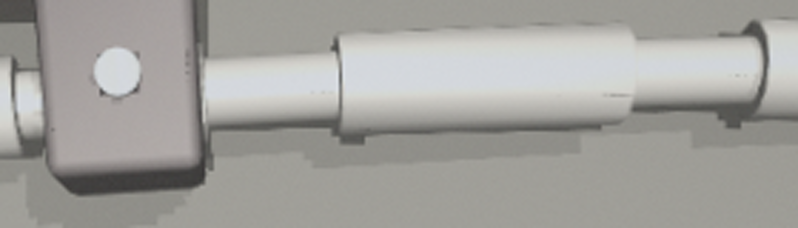

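Run:
```python
from geo import *
d=np.load('w2.npz');c={k:d[k] for k in d}
P=lambda x,y,k,o:[o[0]+(x+.5)/k-.5,o[1]+(y+.5)/k-.5]
pb=lambda x,y:P(x,y,2.85,(240,0)); pa=lambda x,y:P(x,y,3.3,(230,85))
r=back(c,[pb(339,82),pb(633,73)],.019); print(r.round(4),np.linalg.norm(r[0]-r[1]))
e=back(c,[pb(339,33),pb(633,24)],.019); e2=back(c,[pb(339,130),pb(633,122)],.019);print('edges',e.round(4),e2.round(4))
br=back(c,[[578,0],[582,50],[24,27],[30,80]],.038);print('br',br.round(4))
v=r[0]-r[1];yaw=np.arctan2(-v[0],v[1]);ry=np.array([-np.sin(yaw),np.cos(yaw)])
print('yaw',yaw,'groove',(r.mean(0)[:2]+.045*ry).round(4))
b=back(c,[pa(184,545),pa(336,545),pa(336,400),pa(184,400)],.034);print('blk',b.round(4))
l=back(c,[pa(198,395),pa(322,395),pa(322,155),pa(196,155)],.032);print('leaf',l.round(4))
t=back(c,[pa(208,60),pa(306,60)],.034);print('tip',t.round(4))
```

```text
[[ 0.597   0.0158  0.019 ]
 [ 0.5982 -0.0478  0.019 ]] 0.06364891997548504
edges [[ 0.6069  0.0157  0.019 ]
 [ 0.6082 -0.0476  0.019 ]] [[ 0.5871  0.0159  0.019 ]
 [ 0.588  -0.0481  0.019 ]]
br [[ 0.6098 -0.1113  0.038 ]
 [ 0.5816 -0.1157  0.038 ]
 [ 0.6059  0.2154  0.038 ]
 [ 0.575   0.2159  0.038 ]]
yaw 0.01860943979863703 groove [0.5967 0.029 ]
blk [[0.462  0.0657 0.034 ]
 [0.4611 0.0358 0.034 ]
 [0.4901 0.0352 0.034 ]
 [0.4909 0.0642 0.034 ]]
leaf [[0.4914 0.0617 0.032 ]
 [0.4907 0.0378 0.032 ]
 [0.5358 0.0368 0.032 ]
 [0.5365 0.06   0.032 ]]
tip [[0.5533 0.0569 0.034 ]
 [0.5528 0.0393 0.034 ]]
```

Request:
apply_moves:
  steps:
    - {"tx":-6,"ty":-2,"tz":30,"wx":0,"wy":0,"wz":0}
    - {"tx":-6,"ty":-2,"tz":70,"wx":0,"wy":0,"wz":0}
    - {"tx":-6,"ty":-2,"tz":110,"wx":0,"wy":0,"wz":0}
    - {"tx":-6,"ty":-2,"tz":138,"wx":0,"wy":0,"wz":0}
    - {"tx":-6,"ty":-2,"tz":149,"wx":0,"wy":0,"wz":0}
    - {"tx":-6,"ty":-2,"tz":153,"wx":0,"wy":0,"wz":0}
    - {"tx":-6,"ty":-2,"tz":153,"wx":0,"wy":0,"wz":0}

```text
time: 10.2
eef_pos: [0.4763, 0.0499, 0.1772]
tcp_rot: [-0.696, 0.718, -0.0, 0.0]
contact_force: [0.3, -0.3, -0.7]
opening: 0.996
```

Request:
apply_moves:
  steps:
    - {"tx":0,"ty":0,"tz":0,"wx":0,"wy":0,"wz":0}
    - {"tx":0,"ty":0,"tz":0,"wx":0,"wy":0,"wz":0}
    - {"tx":0,"ty":0,"tz":0,"wx":0,"wy":0,"wz":0}
    - {"tx":0,"ty":0,"tz":0,"wx":0,"wy":0,"wz":0}
    - {"tx":0,"ty":0,"tz":0,"wx":0,"wy":0,"wz":0}
    - {"tx":0,"ty":0,"tz":0,"wx":0,"wy":0,"wz":0}
  hand: 0
  force: 40

```text
time: 10.8
eef_pos: [0.4761, 0.05, 0.1776]
tcp_rot: [-0.696, 0.718, -0.0, 0.0]
contact_force: [-1.4, 1.1, 5.8]
opening: 0.343
```

Run:
```python
from go import *
delta([.478,.049,.177],-1.60)
c=cam("wrist");save(c,"w3")
```

```text
t 10.8 pos [0.4761 0.05   0.1776] d [ 1.  -1.9  0.6] w [-0.0013 -0.0001 -0.0009] F [-1.4  1.1  5.8] open 0.34
```

View pics/w3.png

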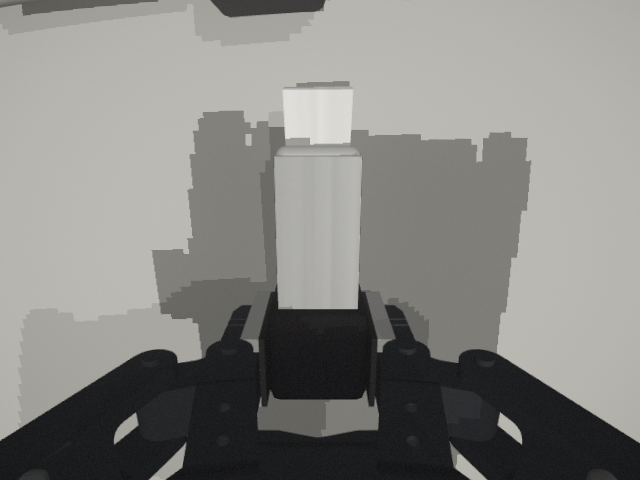

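Request:
apply_moves:
  steps:
    - {"tx":0,"ty":0,"tz":-0.5,"wx":0,"wy":0,"wz":0}
    - {"tx":4,"ty":-5,"tz":-0.5,"wx":0,"wy":0,"wz":-0.01}
    - {"tx":8,"ty":-10,"tz":-0.5,"wx":0,"wy":0,"wz":-0.02}
    - {"tx":12,"ty":-15,"tz":-0.5,"wx":0,"wy":0,"wz":-0.03}
    - {"tx":16,"ty":-20,"tz":-0.5,"wx":0,"wy":0,"wz":-0.04}
    - {"tx":19,"ty":-25,"tz":-0.5,"wx":0,"wy":0,"wz":-0.05}
    - {"tx":21.8,"ty":-30,"tz":-0.5,"wx":0,"wy":0,"wz":-0.05}
    - {"tx":21.8,"ty":-30,"tz":-0.5,"wx":0,"wy":0,"wz":-0.05}

```text
time: 11.65
eef_pos: [0.505, 0.0273, 0.1776]
tcp_rot: [0.714, -0.7, -0.001, 0.0]
contact_force: [-3.1, -0.8, 6.6]
opening: 0.344
```

Run:
```python
from go import *
delta([.5457,.0281,.177],-1.552)
c=cam("wrist");save(c,"w4")
np.savez('w4.npz',**{k:c[k] for k in('img','R','t','f','k1','cx','cy')})
c=cam("scene");save(c,"s4")
a=cv2.imread('pics/s4.png')[200:350,250:450]
cv2.imwrite('pics/s4c.png',cv2.resize(a,(800,600),interpolation=cv2.INTER_CUBIC))
```

```text
t 11.65 pos [0.505  0.0273 0.1776] d [  0.  -40.7   0.6] w [0.0016 0.0003 0.0013] F [-3.1 -0.8  6.6] open 0.34
```

View pics/w4.png

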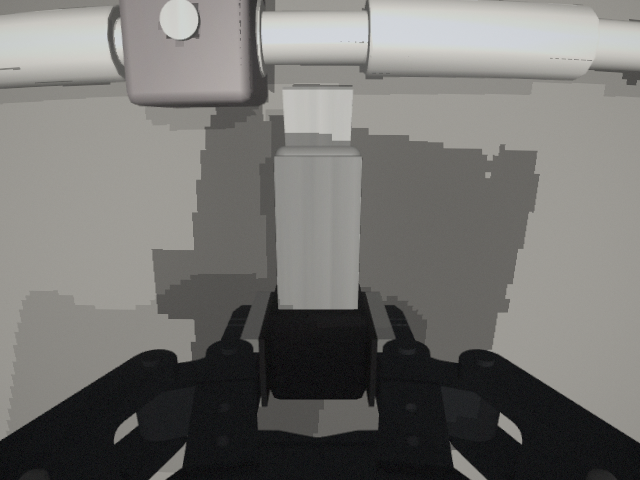

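View pics/s4c.png

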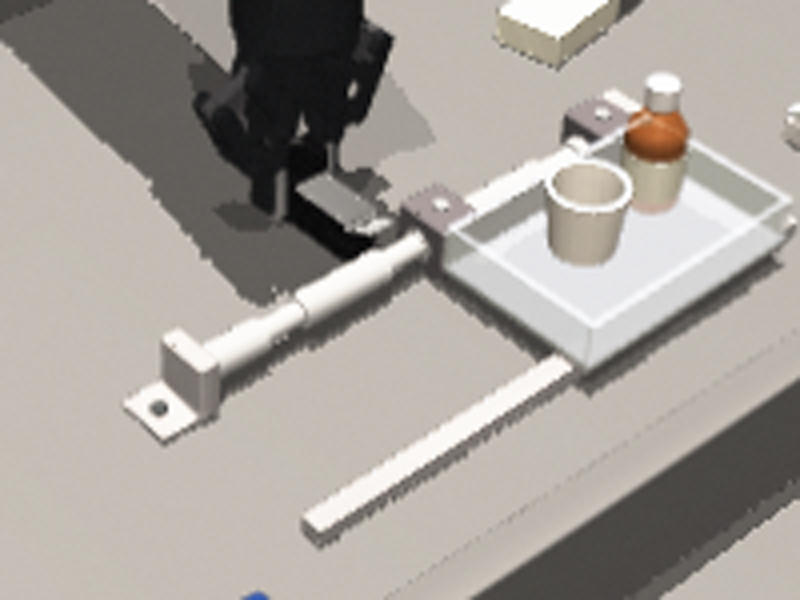

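Run:
```python
from geo import *
d=np.load('w4.npz');c={k:d[k] for k in d}
print(back(c,[[368,40],[597,40]],.022).round(4), back(c,[[284,90],[353,90],[318,90]],.033).round(4), back(c,[[276,155],[361,155]],.032).round(4),back(c,[[279,308],[358,308]],.032).round(4))
print('axis rows',back(c,[[370,-1],[370,78]],.019).round(4))
print(proj(c,[[.5967,.029-0*.014,.019],[.5967,.015,.019],[.5967,.043,.019]]))
```

```text
[[ 0.595   0.0157  0.022 ]
 [ 0.5986 -0.0494  0.022 ]] [[0.5807 0.0376 0.033 ]
 [0.581  0.0202 0.033 ]
 [0.5808 0.029  0.033 ]] [[0.5642 0.0398 0.032 ]
 [0.5647 0.0173 0.032 ]] [[0.5202 0.0391 0.032 ]
 [0.5207 0.0161 0.032 ]]
axis rows [[0.6063 0.0153 0.019 ]
 [0.5853 0.0144 0.019 ]]
[[319.34158618  34.13455934]
 [369.74288402  35.51972573]
 [268.89490091  33.28033394]]
```

Request:
apply_moves:
  steps:
    - {"tx":0,"ty":-6,"tz":0,"wx":0,"wy":0,"wz":0}
    - {"tx":0,"ty":-12,"tz":0,"wx":0,"wy":0,"wz":0}
    - {"tx":0,"ty":-17,"tz":0,"wx":0,"wy":0,"wz":0}
    - {"tx":0,"ty":-20,"tz":0,"wx":0,"wy":0,"wz":0}
    - {"tx":0,"ty":-23,"tz":0,"wx":0,"wy":0,"wz":0}
    - {"tx":0,"ty":-26,"tz":0,"wx":0,"wy":0,"wz":0}
    - {"tx":0,"ty":-29,"tz":0,"wx":0,"wy":0,"wz":0}
    - {"tx":0,"ty":-32,"tz":0,"wx":0,"wy":0,"wz":0}

```text
time: 12.55
eef_pos: [0.5343, 0.0282, 0.1775]
tcp_rot: [0.715, -0.699, -0.006, 0.006]
contact_force: [-21.2, -0.4, 24.2]
opening: 0.342
```

Run:
```python
from go import *
delta([.5457,.0281,.177],-1.552)
c=cam("wrist");save(c,"w5")
c=cam("scene");save(c,"s5")
a=cv2.imread('pics/s5.png')[220:300,300:400]
cv2.imwrite('pics/s5c.png',cv2.resize(a,(750,600),interpolation=cv2.INTER_CUBIC))
```

```text
t 12.55 pos [0.5343 0.0282 0.1775] d [  0.3 -11.4   0.3] w [0.0167 0.0009 0.0027] F [-21.2  -0.4  24.2] open 0.34
```

View pics/w5.png

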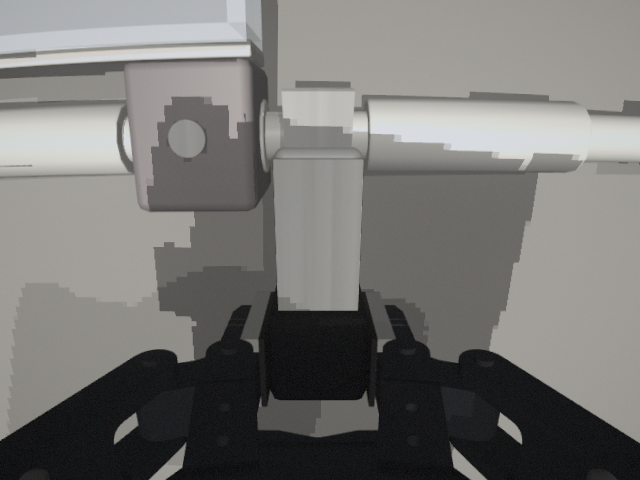

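View pics/s5c.png

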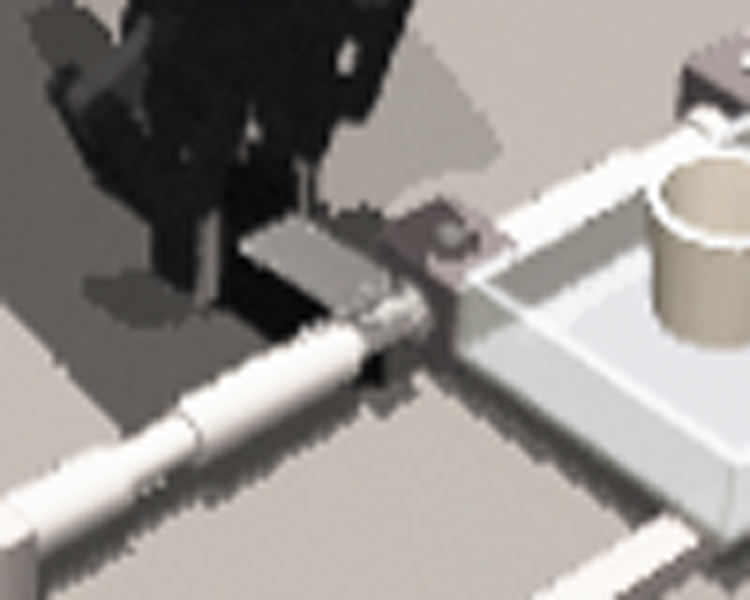

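Request:
apply_moves:
  steps:
    - {"tx":0,"ty":-2,"tz":-0.7,"wx":0,"wy":0,"wz":0}
    - {"tx":0,"ty":-4,"tz":-0.7,"wx":0,"wy":0,"wz":0}
    - {"tx":0,"ty":-6,"tz":-0.7,"wx":0,"wy":0,"wz":0}
    - {"tx":0,"ty":-8,"tz":-0.7,"wx":0,"wy":0,"wz":0}

```text
time: 13.05
eef_pos: [0.5451, 0.0281, 0.1777]
tcp_rot: [0.714, -0.7, 0.0, -0.0]
contact_force: [0.7, -0.3, -1.2]
opening: 0.343
```

Request:
apply_moves:
  steps:
    - {"tx":0,"ty":-1,"tz":0,"wx":0,"wy":0,"wz":0}
    - {"tx":0,"ty":-2,"tz":0,"wx":0,"wy":0,"wz":0}
    - {"tx":0,"ty":-2,"tz":0,"wx":0,"wy":0,"wz":0}

```text
time: 13.35
eef_pos: [0.5467, 0.0282, 0.1776]
tcp_rot: [0.714, -0.7, -0.001, 0.001]
contact_force: [-2.2, -0.3, 3.0]
opening: 0.342
```

Request:
apply_moves:
  steps:
    - {"tx":0,"ty":-1,"tz":0,"wx":0,"wy":0,"wz":0}
    - {"tx":0,"ty":-2,"tz":0,"wx":0,"wy":0,"wz":0}
    - {"tx":0,"ty":-2,"tz":0,"wx":0,"wy":0,"wz":0}

```text
time: 13.65
eef_pos: [0.5479, 0.0282, 0.1775]
tcp_rot: [0.714, -0.7, -0.002, 0.002]
contact_force: [-9.1, -0.9, 8.9]
opening: 0.345
```

Run:
```python
from go import *
c=cam("wrist");save(c,"w6")
print('axis rows',back(c,[[370,-1],[370,78]],.019).round(4))
c=cam("scene");save(c,"s6")
a=cv2.imread('pics/s6.png')[220:300,300:400]
cv2.imwrite('pics/s6c.png',cv2.resize(a,(750,600),interpolation=cv2.INTER_CUBIC))
```

```text
axis rows [[0.6482 0.0163 0.019 ]
 [0.6274 0.0154 0.019 ]]
```

View pics/w6.png

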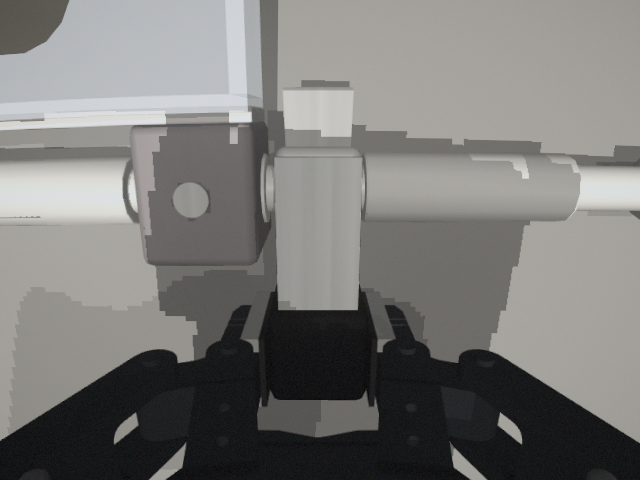

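View pics/s6c.png

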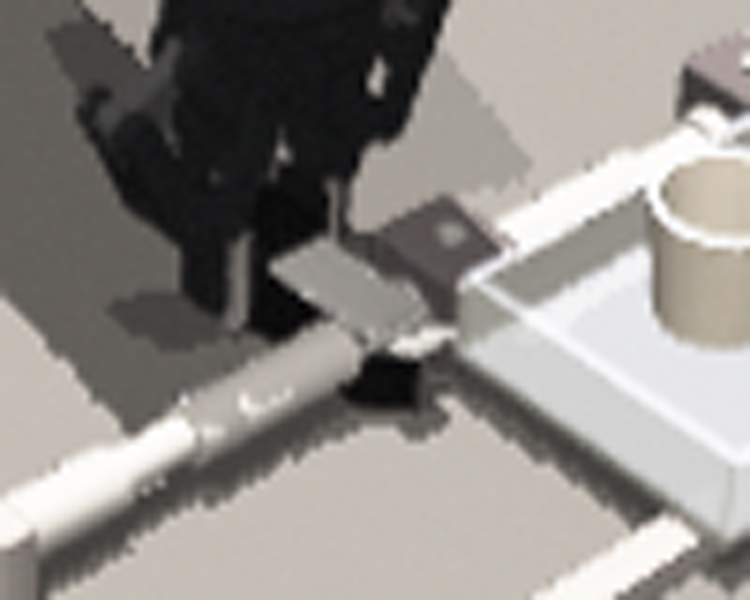

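Run:
```python
from go import *
c=cam("wrist")
print('axis',back(c,[[380,153],[380,220],[140,150],[110,224]],.019).round(4))
print('lip',back(c,[[318,153]],.032).round(4),'tip',back(c,[[318,90]],.033),'leafback',back(c,[[318,308]],.032))
delta([.5457,.0281,.177],-1.552)
```

```text
axis [[0.6065 0.0114 0.019 ]
 [0.5863 0.0102 0.019 ]
 [0.6062 0.0824 0.019 ]
 [0.5833 0.0941 0.019 ]]
lip [[0.6071 0.0296 0.032 ]] tip [[0.6229828  0.02995704 0.033     ]] leafback [[0.56266717 0.02865025 0.032     ]]
t 13.8 pos [0.5478 0.0283 0.1776] d [0.1 2.1 0.6] w [0.0061 0.0002 0.0017] F [-8.1 -1.2  7.7] open 0.34
```

Request:
apply_moves:
  steps:
    - {"tx":0,"ty":2,"tz":0,"wx":0,"wy":0,"wz":0}
    - {"tx":0,"ty":2,"tz":0,"wx":0,"wy":0,"wz":0}

```text
time: 14.0
eef_pos: [0.5467, 0.0282, 0.1777]
tcp_rot: [0.714, -0.7, -0.0, -0.0]
contact_force: [-2.2, 0.6, 2.0]
opening: 0.349
```

Request:
apply_moves:
  steps:
    - {"tx":0,"ty":0,"tz":0,"wx":0,"wy":0,"wz":0}
    - {"tx":0,"ty":0,"tz":0,"wx":0,"wy":0,"wz":0}
    - {"tx":0,"ty":0,"tz":0,"wx":0,"wy":0,"wz":0}
    - {"tx":0,"ty":0,"tz":-5,"wx":0,"wy":0,"wz":0}
    - {"tx":0,"ty":0,"tz":-25,"wx":0,"wy":0,"wz":0}
    - {"tx":0,"ty":10,"tz":-60,"wx":0,"wy":0,"wz":0}
    - {"tx":0,"ty":40,"tz":-100,"wx":0,"wy":0,"wz":0}
    - {"tx":0,"ty":60,"tz":-140,"wx":0,"wy":0,"wz":0}
    - {"tx":0,"ty":60,"tz":-150,"wx":0,"wy":0,"wz":0}
    - {"tx":0,"ty":60,"tz":-150,"wx":0,"wy":0,"wz":0}
  hand: 0.75

```text
time: 15.0
eef_pos: [0.4875, 0.0269, 0.3307]
tcp_rot: [0.714, -0.7, 0.003, -0.002]
contact_force: [-0.2, 0.1, -1.0]
opening: 0.749
```

Run:
```python
from go import *
c=cam("wrist");save(c,"w7")
np.savez('w7.npz',**{k:c[k] for k in('img','R','t','f','k1','cx','cy')})
delta([.5457,.0281,.177],-1.552)
c=cam("scene");save(c,"s7")
a=cv2.imread('pics/s7.png')[200:350,250:450]
cv2.imwrite('pics/s7c.png',cv2.resize(a,(800,600),interpolation=cv2.INTER_CUBIC))
```

```text
t 15.05 pos [0.4872 0.0269 0.3286] d [-1.000e-01 -5.810e+01  1.517e+02] w [-0.0024 -0.0004  0.0009] F [-0.5 -0.4 -0.1] open 0.75
```

View pics/w7.png

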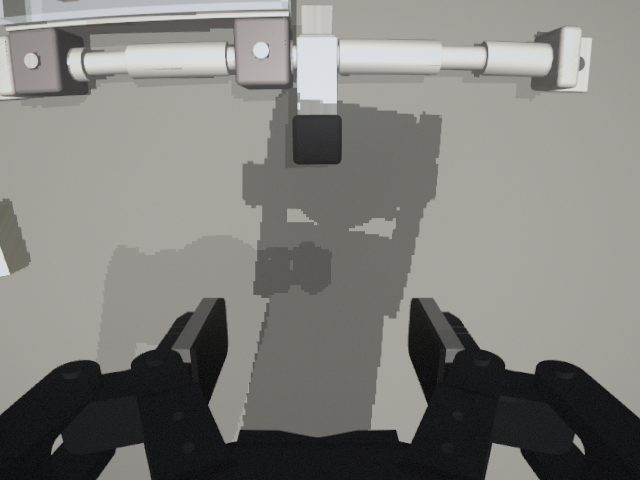

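View pics/s7c.png

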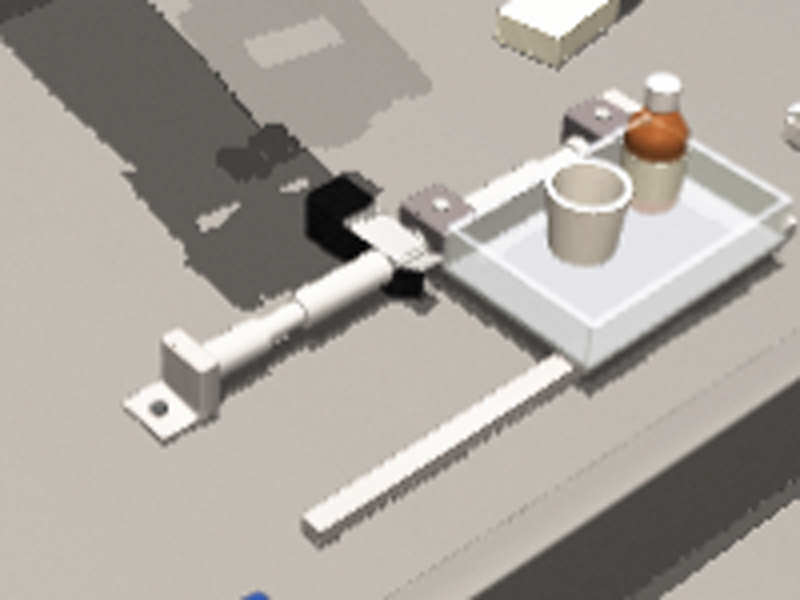

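Run:
```python
from geo import *
import cv2
d=np.load('w7.npz');c={k:d[k] for k in d}
def clip(o,yaw): return rail_edges(o,yaw)
o=np.array([.5967-.022,.029]);yaw=.0186
W=rail_edges([.5967,.029],yaw)
polys=[(W(box(-.066,-.036,-.015,.015,.034)),(0,0,255)),(W(box(-.036,.009,-.012,.012,.032)),(0,0,255)),(W([[.027,-.009,.034],[.027,.009,.034]]),(0,0,255)),
(W(box(-.007,.007,-.014,.014,.019)),(0,255,0)),(W(box(-.0105,.0105,-.076,-.014,.019)),(0,255,0))]
overlay(c,W,polys,(220,0,460,180),800,'ov7')
```

```text
(no output)
```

View pics/ov7.png

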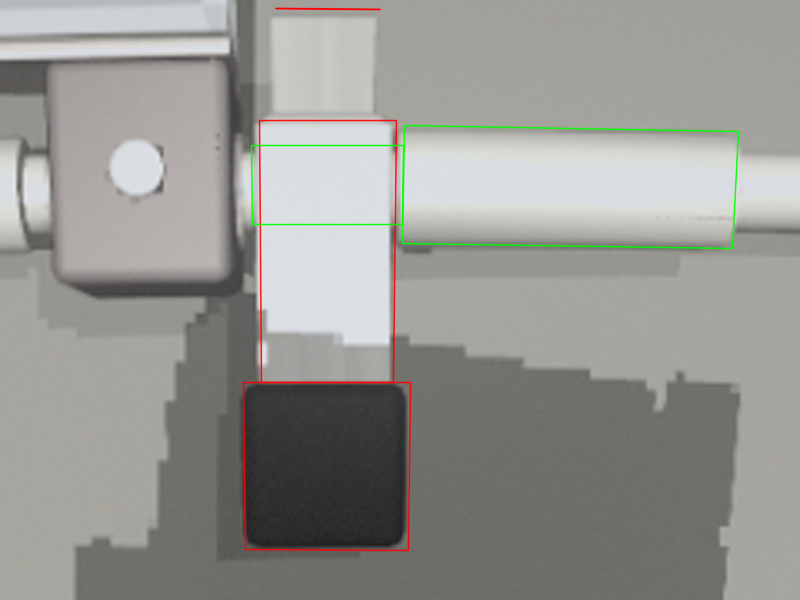

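Run:
```python
from geo import *
c=cam("top")
W=rail_edges([.5967-.02*np.sin(.0186),.049],.0186)
polys=[(W(box(.022,.134,-.005,.165,.046)),(255,0,0)),(W([[-.018,.165,.038],[.018,.165,.038]]),(0,0,255))]
overlay(c,W,polys,(150,150,400,330),800,'ov8')
```

```text
(no output)
```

View pics/ov8.png

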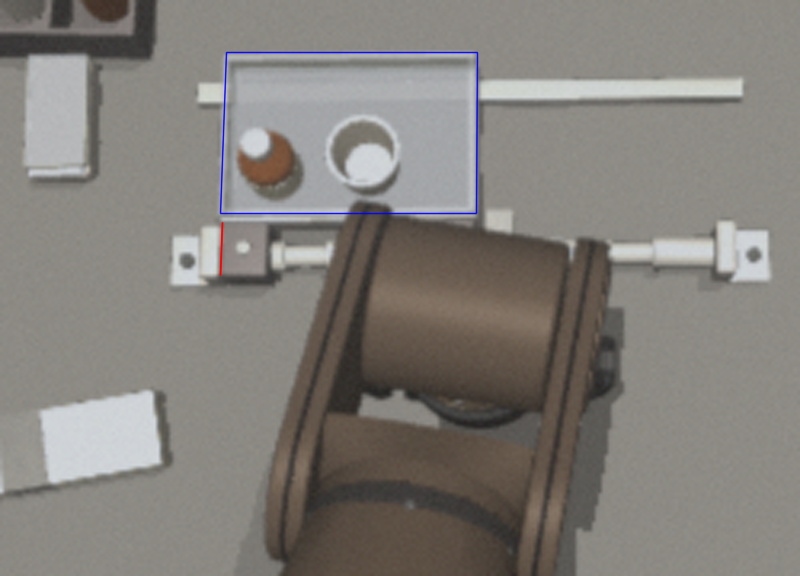

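The top view shows the tray flush against the left bracket, the vial and cup upright, and the arm clear of everything. I'm handing in.

Run:
```python
from plant import ctrl
print(ctrl.sign_off())
```

```text
the job is handed in; nothing more can be done
None
```

I slid the tray left with closed fingers until it stopped against the left bracket, where the push stalled at about 9 N. I then gripped the clip by its thumb block, lined it up with the groove beside the tray and pushed it on. It snapped through, came up against the shaft, and I released it and drew the arm clear. I handed in at about 15 s.

**Last checks:**
- **Clip:** the overlay on the wrist picture puts it within about 1 mm of home and square to the rail. The leaf looked closed, though I could only judge that by eye.
- **Tray:** it is flush with the left bracket in the top view.
- **Vial and cup:** both are standing in the tray.
- **Bystanders:** the arm never went near them, and those in the last pictures had not moved; I did not check the rest.

**Disagreements:**
- **Snap-on force:** the push reached about 21 N along with 24 N upward, above the expected 6 to 12 N. I think the fingertips were rubbing the floor.
- **Mouth position:** while the clip was still gripped, the estimates ranged from 0 to 2 mm past the groove's centre. The overlay taken after release matched it.

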